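Load a plaster mould through the swing gate of the drying lane

ROBOT

A 6-joint arm with a two-finger parallel gripper is mounted at the origin on a cart in front of the work surface, level with it; the furniture and walls round the work are solid. World frame = base frame: x ahead of the robot, y to its left, z up, the work surface at z = 0. Lengths are in m, angles in rad, forces in N, time in s.
With the tool pointing down it reaches from about 0.375 to 0.9 m from the base axis. Payload 3.1 kg.
Tool frame: the origin (TCP) lies on the centre line of the jaws, within the pads' length; the fingertips stand robot.tcp_to_tips ahead of it and the grasp point (between the pads) lies 3 mm ahead of it (robot.tcp_to_tips is the distance from the TCP to the fingertips, in m); z points along the fingers, y is the line along which they close (so a half turn about z gives the same grasp; the last joint's range is limited). The gripper opens to 87 mm and grips with 3 to 60 N. Pads are 19 mm wide; open, the fingers measure 117 mm over their backs; the gripper's body (75 mm by 190 mm) begins 51 mm behind the grasp point.
Start: joints at [1.111, 0.527, 1.433, -0, 1.181, -0.178], TCP at [0.173, 0.601, 0.245] pointing down, gripper open.
Joint ranges: [-3.08, 3.08], [-0.75, 2.2], [0.22, 2.44], [-1.43, 4.57], [0, 2.65], [-2.85, 2.85]. Speed limits (rad/s): [2.79, 2.79, 3.14, 3.14, 3.14, 3.14].

INTERFACE

Orientations are given as a unit quaternion [x, y, z, w].
In Python, from rig import robot gives the robot as it stands. The module is installed in compiled form; this text tells all that it offers.
- The arm moves only by the shell command python3 -m jog 'ROWS' [FORCE]. ROWS is JSON, one flat list of numbers, 5 for each row, row after row: the finger opening in m, from 0 to 0.087, then the shift along the tool's x, y, z in m, then the turn about the tool's z in units of 10 degrees (1.0 is 10 degrees). In form: [claw, x, y, z, roll, claw, x, y, z, roll, ...]. A call has 1 to 20 rows; each row shifts and turns the commanded pose from where the row before left it, along the tool's axes as they then stand; what a row does not reach is not made up. A row lasts 1/8 s, in which the tool goes at most 62.5 mm and 10.7 degrees, less where a joint would pass 70% of its speed; a pose out of reach is approached as far as the arm can. A call with a gripper value outside its range is refused whole. The fingers move at their own pace and stop on an object; FORCE is the grip in N (left out, the last holds). Time passes only in rows, so rows that do not move let the fingers close. It gives the time, the measured TCP pose, the force, the opening and the grip force at its end, in the units of the state.
- robot.get_obs(): the state, without advancing time (a new reading comes with each control period).
- robot.camera(name): name is "scene" or "top"; returns the picture (400x640x3 uint8, blue, green, red); there is no depth.
- robot.camera_model(name): a dict with "fx", "fy", "cx", "cy" (pixels), "R" (3x3) and "t" (3): a world point X has camera coordinates R X + t. Camera axes: x right, y down, z forward; pixel columns grow to the right and rows downward; lengths in m; the calibration is good to about 2 mm. A picture is of the moment at which its call begins. camera_model takes no time and is no camera call.
- robot.hand_in(): hands the job in; it is judged then, once.
Trained networks look in the newest picture that a camera, given by its name, has taken for a name from the list of things; names that differ only in an ending like _2 or _b are one class to them, and where a whole thing is asked for, a point or a joint stands for the part that bears it (a point fixed in the world has none). Each returns a list of dicts, best first, with "conf" (0 to 1); they miss things now and then, are a little off and sometimes report something else, mostly with a low value. They report only what shows in the picture. A call takes as long as a camera call. They do not tell look-alikes from the thing itself.
- robot.look_for(camera, label): "extent" ([centre column, centre row, width, height] in pixels, round what is visible of it).
- robot.outline_of(camera, label): "region" (400x640 bool, what is visible of it) and "extent" ([centre column, centre row, width, height] in pixels, round what is visible of it).
The state is a dict: "time": time; "q": joint angles; "joint_velocities": joint speeds; "joint_torque": joint torques, N m; "position": TCP position; "tool_rot": TCP orientation; "ft_force": force on the tool from outside, world axes, zero at the start; "moment": the same for the moment, N m; "grip_width": finger opening in m; "grip_force": force on a finger pad.
Only numpy, scipy, OpenCV 4.12 (cv2) and the standard library are available. Lean on these libraries where they do the work, as an engineer would, in place of code of your own. Each camera call takes 0.05 s, during which the arm holds its last target. There are 200 camera calls.

TASK

Set the loose plaster press mould down on the entry apron of the drying lane, lined up with it, and push it along the lane through the orange swing gate until it presses firmly on the sprung rubber stop pad at the far end: feel for about 10 N there, without forcing the pad to the end of its spring. Then draw clear so that the gate falls shut behind it and the mould is left resting against the pad; leave everything else on the table alone.

Things in the scene. Friction and masses are not known exactly. Their poses are not given: they have to be found in the camera images.
- mould: Pale grey plaster press mould: block 66 (its x) x 86 (its y) x 30 mm high, one chipped top end, 0.2 to 0.42 kg. Origin: centre of its underside. Starts on the table right of the lane, right side up. Can be gripped from above across the 66 mm. (The larger plaster block at the far left is not meant.)
- lane: Drying lane: plywood board 390 x 112 x 6 mm fixed on the table, aluminium guide walls on it 26 mm high. x axis = direction of travel, y to the left of it, z up. Origin: on the table under the middle of the gate; the board's top is at z 6 mm, its ends at x -125 and +265 mm. Posts, 64 mm, are the tallest parts. Open above, so slim fingers pointing down can travel down the lane.
- apron (a point): Spot on the board's top, at lane x -78, y 0 mm, over which the mould's centre goes when set down, long side along the lane: then it is wholly ahead of the gate. The open apron without walls is lane x -125 to -46 mm; from there to the gate the walls close in from about 95 to 74 mm apart.
- lane_mid (a point): Point on the board's top at lane x +120, y 0 mm, past the gate; axes as the lane's. Here the clear width between the walls runs from lane y -37 to +48 mm. The mould ends up lying hereabouts, long side along the lane.
- gate (a joint): Orange swing gate, 78 mm wide, 9 to 53 mm above the table, on a vertical pin at lane x 3, y +45 mm. 0 = shut, 1.5 rad = open. Opens only towards +x of the lane, when pushed, against a light spring (0.3 to 5 N), and swings shut once nothing is within 80 mm past it. It cannot be opened from inside: lift a pusher straight up out of the lane, do not draw it back through the gate.
- end_stop: Grey end bracket 14 x 84 x 34 mm fixed at lane x 243 mm, the far end, with a screw rod that carries the black rubber stop pad facing the gate (60 mm wide, 10 to 36 mm above the table). Origin: centre of the bracket's underside, on the board; axes as the lane's. It does not tell where the pad is: see rod.
- rod (a point): Where the rod passes the bracket, 17 mm above the board. The rod's setting varies and is NOT reported: the free pad's face is 27 to 67 mm before this point, so find it by feel. Pad spring: 2.5 N per mm, travel 8 mm (20 N at its end). The mould alone slides at 1 to 5 N; a steady rise beyond means the pad is met. When let go, the pad pushes the mould back a few mm and stays in touch.
- slip_bowl: White bowl with a blue rim, 150 mm across, 57 high; origin at the centre of its underside; a bystander.
- slip_jar: Grey jar with a black lid, 68 mm across, 104 high; origin at the centre of its underside; a bystander.
- sprig_mould: Round brown mould, 66 mm across, 34 high; origin at the centre of its underside; a bystander.
- clay_ball: Dark clay ball, 58 mm; origin at the centre of its underside; a bystander.
- tube_offcut: Short dark clay tube, 53 mm across, 50 high; origin at the centre of its underside; a bystander.
- small_mould_1: Larger plaster block 75 x 101 x 36 mm at the far left; origin at the centre of its underside; a bystander.
There are look-alikes about, which are no part of the job. Leave any purple look-alike of the mould alone.

How it is judged:
By the outcome, as a careful person would: the job done as asked, in the order asked, and still so for the second after the job is handed in, with the robot touching nothing.
It also fails if it takes over 64 s, if anything falls off the work surface, if the arm or the gripper's body presses on something with over 40 N, if the wrist force passes 120 N, or if a joint passes its speed limit or range.

## Working session

There is one attempt and no reset: what is moved stays moved. The work goes in short steps, Python scripts to look and compute and a shell command to move; the robot and the scene stay as the last step left them, time stands still between calls to the robot, and variables do not carry over. Pictures are saved under pics/ and viewed, at most 10 in all, crops included, and the job is handed in when it is done.

```bash
mkdir -p pics; python3 - <<'E'
from rig import robot
import cv2,numpy as np
for c in("scene","top"):
    im=robot.camera(c); cv2.imwrite(f"pics/{c}0.png",im)
    m=robot.camera_model(c); print(c,m["fx"],m["cx"],m["cy"],np.round(m["R"],3).tolist(),np.round(m["t"],3))
    for l in("mould","lane","gate","end_stop","slip_jar","small_mould_1"):
        print(l,[(round(d["conf"],2),np.round(d["extent"]).tolist()) for d in robot.look_for(c,l)[:3]])
o=robot.get_obs();print({k:np.round(v,3).tolist() for k,v in o.items()},robot.tcp_to_tips)
E
```

```text
scene 406.5029172924893 315.2899749951877 199.1490787332339 [[0.76, -0.649, -0.021], [-0.379, -0.417, -0.826], [0.528, 0.636, -0.564]] [-0.391  0.315  1.065]
mould [(0.94, [386.0, 258.0, 37.0, 27.0]), (0.93, [391.0, 303.0, 34.0, 34.0])]
lane [(0.82, [311.0, 230.0, 97.0, 71.0])]
gate [(0.59, [321.0, 234.0, 16.0, 20.0])]
end_stop [(0.86, [277.0, 205.0, 26.0, 21.0])]
slip_jar [(0.8, [340.0, 192.0, 18.0, 33.0])]
small_mould_1 [(0.56, [221.0, 172.0, 29.0, 17.0])]
top 427.2643458085133 321.8398993704416 196.50305351526765 [[0.014, -1.0, 0.008], [-0.981, -0.015, -0.191], [0.191, -0.006, -0.982]] [0.094 0.607 1.181]
mould [(0.68, [434.0, 205.0, 32.0, 28.0]), (0.56, [477.0, 245.0, 36.0, 31.0])]
lane [(0.91, [340.0, 235.0, 134.0, 40.0])]
gate [(0.53, [364.0, 235.0, 1.0, 20.0])]
end_stop [(0.72, [288.0, 235.0, 31.0, 25.0])]
slip_jar [(0.82, [335.0, 169.0, 24.0, 31.0])]
small_mould_1 [(0.85, [169.0, 245.0, 37.0, 29.0]), (0.74, [366.0, 233.0, 5.0, 17.0])]
{'time': 0.7, 'q': [1.112, 0.527, 1.433, 0.0, 1.181, -0.178], 'joint_velocities': [0.0, 0.0, -0.0, 0.001, -0.001, 0.002], 'joint_torque': [-0.0, -43.987, -17.695, 0.063, 0.05, -0.0], 'position': [0.173, 0.601, 0.245], 'tool_rot': [0.14, 0.99, 0.0, 0.0], 'ft_force': [-0.18, 0.148, -0.137], 'moment': [0.018, 0.023, 0.022], 'grip_force': 0.0, 'grip_width': 0.087} 0.022
```

```bash
python3 - <<'E'
import cv2,numpy as np
a=cv2.imread("pics/top0.png")[135:295,240:520]; b=cv2.imread("pics/scene0.png")[150:340,220:450]
cv2.imwrite("pics/topc.png",cv2.resize(a,(784,448),interpolation=cv2.INTER_CUBIC))
cv2.imwrite("pics/scenec.png",cv2.resize(b,(690,570),interpolation=cv2.INTER_CUBIC))
E
```

```text
(no output)
```

View pics/topc.png

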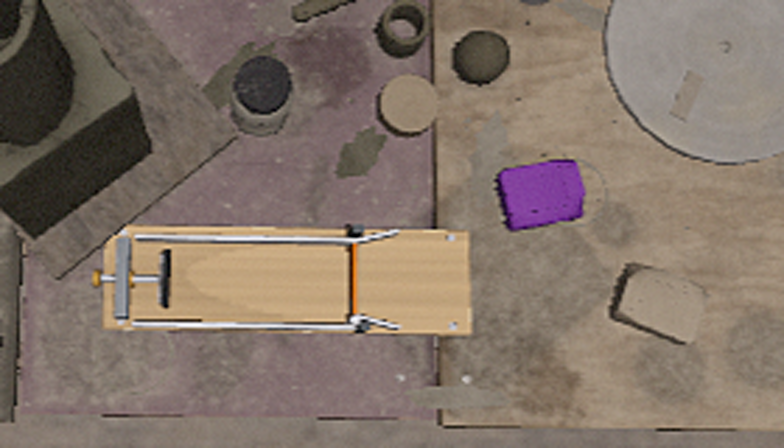

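View pics/scenec.png

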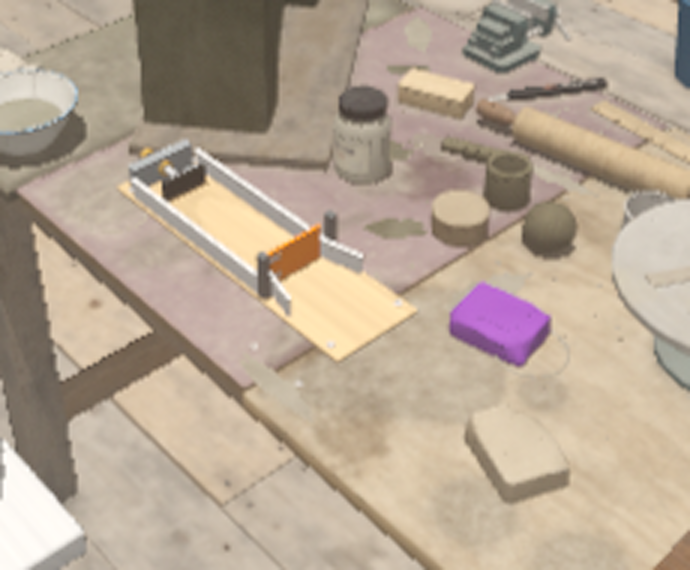

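The top view shows the pale mould at about px (474,243), the purple look-alike at (434,205), and the lane running from right to left with its gate at (366,235) and pad at (299,235). Next I'll fit poses to the network outlines.

```bash
cat > h.py <<'E'
from rig import robot
import cv2,numpy as np
from scipy.optimize import minimize
def proj(c,P):
    m=robot.camera_model(c); X=np.asarray(P)@np.array(m["R"]).T+np.array(m["t"])
    return np.c_[m["fx"]*X[:,0]/X[:,2]+m["cx"],m["fy"]*X[:,1]/X[:,2]+m["cy"]]
def box(x0,x1,y0,y1,z0,z1): return np.array([[x,y,z] for x in(x0,x1) for y in(y0,y1) for z in(z0,z1)],float)
def place(B,p): c,s=np.cos(p[2]),np.sin(p[2]); return B@np.array([[c,-s,0],[s,c,0],[0,0,1]]).T+np.array([p[0],p[1],0])
def render(c,boxes,p):
    im=np.zeros((400,640),np.float32)
    for B in boxes:
        h=cv2.convexHull(np.float32(proj(c,place(B,p))))
        cv2.fillConvexPoly(im,np.int32(np.round(h*256)),1.,cv2.LINE_AA,8)
    return im
def fit(masks,boxes,p0):
    g={c:cv2.GaussianBlur(m.astype(np.float32),(0,0),1.5) for c,m in masks.items()}
    f=lambda q:sum(((cv2.GaussianBlur(render(c,boxes,q/[100,100,30]),(0,0),1.5)-m)**2).sum()/m.sum() for c,m in g.items())
    s=np.array([100,100,30]); r=minimize(f,np.array(p0)*s,method="Nelder-Mead",options=dict(initial_simplex=np.array(p0)*s+np.array([[0,0,0],[2,0,0],[0,2,0],[0,0,5]]),maxiter=300))
    return r.x/s,r.fun
def unproj(c,uv,z):
    m=robot.camera_model(c);R=np.array(m["R"]);t=np.array(m["t"]);d=R.T@[(uv[0]-m["cx"])/m["fx"],(uv[1]-m["cy"])/m["fy"],1];o=-R.T@t
    return o+d*(z-o[2])/d[2]
MOULD=[box(-.033,.033,-.043,.043,0,.03)]
LANE=[box(-.125,.265,-.056,.056,0,.006),box(0,.24,.047,.05,0,.032),box(0,.24,-.05,-.047,0,.032),box(0,.006,.042,.05,0,.064),box(0,.006,-.05,-.042,0,.064),box(.236,.25,-.042,.042,0,.04)]
def pick(c,label,uv):
    return min(robot.outline_of(c,label),key=lambda d:np.hypot(d["extent"][0]-uv[0],d["extent"][1]-uv[1]))
E
python3 - <<'E'
from h import *
for c in("scene","top"): robot.camera(c)
mm={"scene":pick("scene","mould",(391,303))["region"],"top":pick("top","mould",(476,244))["region"]}
ll={"scene":pick("scene","lane",(311,230))["region"],"top":pick("top","lane",(340,235))["region"]}
g0=unproj("top",(366,235),.02); m0=unproj("top",(474,243),.02); print(g0,m0)
for nm,k,b,p0s in(("m",mm,MOULD,[[m0[0],m0[1],a] for a in(-.3,.3)]),("l",ll,LANE,[[g0[0],g0[1],1.57]])):
    for cs in(("scene",),("top",),("scene","top")):
        r=min((fit({c:k[c] for c in cs},b,p) for p in p0s),key=lambda r:r[1]); print(nm,cs,np.round(r[0],4),round(r[1],3))
        pass
    if nm=="m": pm=r[0]
    else: pl=r[0]
out=[]
for c,(u,v,w,h) in(("top",(270,180,240,100)),("scene",(240,180,180,150))):
    im=robot.camera(c)[v:v+h,u:u+w]; s=780/w if c=="top" else 2.0
    s=3
    im=cv2.resize(im,None,fx=s,fy=s,interpolation=cv2.INTER_CUBIC)
    for bs,p in((MOULD,pm),(LANE[:1],pl),(LANE[3:5],pl)):
        for B in bs:
            q=cv2.convexHull(np.float32((proj(c,place(B,p))-[u-.5,v-.5])*s)); cv2.polylines(im,[np.int32(q)],True,(0,0,255),1)
    cv2.imwrite(f"pics/ov_{c}.png",im)
np.save("poses.npy",[pm,pl])
E
```

```text
[ 0.49911968 -0.02925906  0.02      ] [ 0.4801638  -0.34668124  0.02      ]
m ('scene',) [ 0.4803 -0.3538 -0.3659] 0.109
m ('top',) [ 0.4808 -0.3499 -0.3436] 0.05
m ('scene', 'top') [ 0.4802 -0.3509 -0.3993] 0.17
l ('scene',) [ 0.5009 -0.035   1.587 ] 0.02
l ('top',) [ 0.5018 -0.0288  1.5689] 0.01Traceback (most recent call last):
  File "<stdin>", line 8, in <module>
  File "<stdin>", line 8, in <genexpr>
  File "h.py", line 18, in fit
    s=np.array([100,100,30]); r=minimize(f,np.array(p0)*s,method="Nelder-Mead",options=dict(initial_simplex=np.array(p0)*s+np.array([[0,0,0],[2,0,0],[0,2,0],[0,0,5]]),maxiter=300))
                                ~~~~~~~~^^^^^^^^^^^^^^^^^^^^^^^^^^^^^^^^^^^^^^^^^^^^^^^^^^^^^^^^^^^^^^^^^^^^^^^^^^^^^^^^^^^^^^^^^^^^^^^^^^^^^^^^^^^^^^^^^^^^^^^^^^^^^^^^^^^^^^^^^^^^
    res = _minimize_neldermead(fun, x0, args, callback, bounds=bounds,
                               **options)
    fxcc = func(xcc)
    fx = function(np.copy(x), *(wrapper_args + args))
  File "h.py", line 17, in <lambda>
    f=lambda q:sum(((cv2.GaussianBlur(render(c,boxes,q/[100,100,30]),(0,0),1.5)-m)**2).sum()/m.sum() for c,m in g.items())
               ~~~^^^^^^^^^^^^^^^^^^^^^^^^^^^^^^^^^^^^^^^^^^^^^^^^^^^^^^^^^^^^^^^^^^^^^^^^^^^^^^^^^^^^^^^^^^^^^^^^^^^^^^^^
  File "h.py", line 17, in <genexpr>
    f=lambda q:sum(((cv2.GaussianBlur(render(c,boxes,q/[100,100,30]),(0,0),1.5)-m)**2).sum()/m.sum() for c,m in g.items())
                                      ~~~~~~^^^^^^^^^^^^^^^^^^^^^^^^
  File "h.py", line 12, in render
    h=cv2.convexHull(np.float32(proj(c,place(B,p))))
                                ~~~~^^^^^^^^^^^^^^
  File "h.py", line 5, in proj
    m=robot.camera_model(c); X=np.asarray(P)@np.array(m["R"]).T+np.array(m["t"])
ValueError: time passes only in moves, steps and waits
```

```bash
sed -i 's/^def proj/CM={c:robot.camera_model(c) for c in("scene","top")}\ndef proj/; s/m=robot.camera_model(c)/m=CM[c]/' h.py
cat > ov.py <<'E'
from h import *
def overlay(pm,pl,tag):
    for c,(u,v,w,h) in(("top",(270,180,240,100)),("scene",(240,180,180,150))):
        im=cv2.resize(robot.camera(c)[v:v+h,u:u+w],None,fx=3,fy=3,interpolation=cv2.INTER_CUBIC)
        for bs,p in((MOULD,pm),(LANE[:1],pl),(LANE[3:5],pl)):
            for B in bs:
                q=cv2.convexHull(np.float32((proj(c,place(B,p))-[u-.5,v-.5])*3)); cv2.polylines(im,[np.int32(q)],True,(0,0,255),1)
        cv2.imwrite(f"pics/{tag}_{c}.png",im)
E
python3 - <<'E'
from ov import *
for c in("scene","top"): robot.camera(c)
ll={"scene":pick("scene","lane",(311,230))["region"],"top":pick("top","lane",(340,235))["region"]}
r=fit(ll,LANE,[.501,-.031,1.575]);print(r)
pm=np.array([.4805,-.351,-.35]);overlay(pm,r[0],"ov")
E
```

```text
(array([ 0.50055219, -0.03064491,  1.56675967]), np.float64(0.04000001400709152))
```

View pics/ov_top.png

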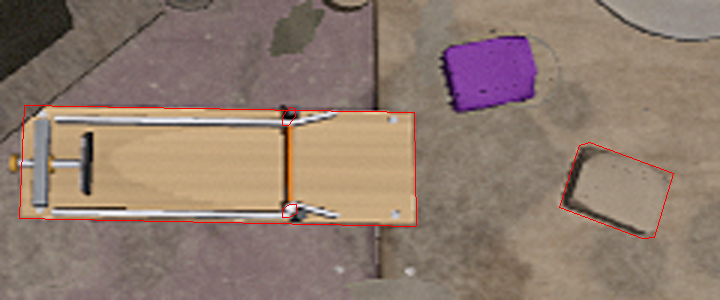

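View pics/ov_scene.png

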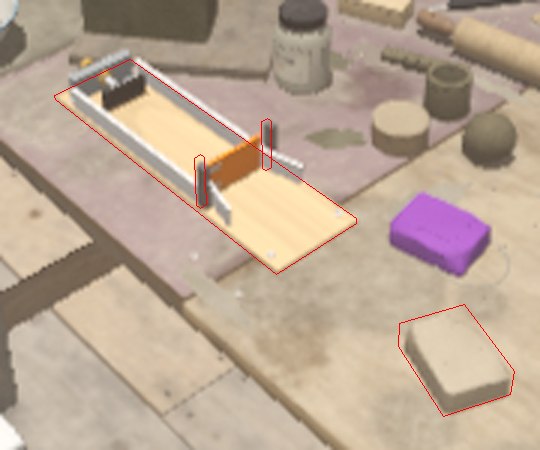

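Both fits agree with the pictures. I'll turn the tool to the mould's heading and travel, passing outside the minimum reach.

```bash
python3 -m jog '[0.087,0,0,0,1,0.087,0,0,0,1,0.087,0,0,0,1,0.087,0,0,0,1,0.087,0,0,0,1,0.087,0,0,0,1,0.087,0,0,0,1,0.087,0,0,0,1,0.087,0,0,0,1,0.087,0,0,0,0.4,0.087,-0.032,0.041,0,0,0.087,-0.032,0.041,0,0,0.087,-0.032,0.041,0,0,0.087,-0.032,0.041,0,0,0.087,-0.032,0.041,0,0,0.087,-0.032,0.041,0,0,0.087,-0.032,0.041,0,0,0.087,-0.032,0.041,0,0,0.087,-0.032,0.041,0,0]'
python3 -m jog '[0.087,-0.045,0.022,0,0,0.087,-0.045,0.022,0,0,0.087,-0.045,0.022,0,0,0.087,-0.045,0.022,0,0,0.087,-0.045,0.022,0,0,0.087,-0.045,0.022,0,0,0.087,-0.045,0.022,0,0,0.087,-0.045,0.022,0,0,0.087,-0.045,0.022,0,0,0.087,-0.045,0.022,0,0,0.087,-0.045,0.022,0,0,0.087,0,0,0,0,0.087,0,0,0,0]'
cat > dl.py <<'E'
import sys
from h import *
o=robot.get_obs(); x,y,z,w=o["tool_rot"]
from scipy.spatial.transform import Rotation as Ro
R=Ro.from_quat(o["tool_rot"]).as_matrix()
hd=np.arctan2(R[1,1],R[0,1])
T=np.array(eval(sys.argv[1])); ht=float(sys.argv[2])
print("t",o["time"],"p",np.round(o["position"],4),"hd",round(hd,4),"tilt",np.round(R[:2,2],4),"F",np.round(o["ft_force"],1),"w",o["grip_width"],o["grip_force"])
print("tool shift now",np.round(R.T@(T-o["position"]),4),"roll units",round(np.degrees(hd-ht)/10,3))
E
python3 dl.py '[.4805,-.351,.1]' -.35
```

```text
time: 3.68
position: [0.4218, 0.2018, 0.2449]
tool_rot: [0.82, 0.573, 0.001, 0.0]
ft_force: [1.2, 0.1, 0.2]
grip_width: 0.0869
grip_force: 0.0
time: 5.3
position: [0.4776, -0.3441, 0.2441]
tool_rot: [0.82, 0.573, 0.0, -0.001]
ft_force: [0.1, 0.5, -0.2]
grip_width: 0.0871
grip_force: 0.0
t 5.3 p [ 0.4776 -0.3441  0.2441] hd -0.3511 tilt [-0.001   0.0016] F [ 0.1  0.5 -0.2] w 0.08712217800613659 0.0
tool shift now [-0.0057  0.0054  0.1441] roll units -0.006
```

```bash
python3 -m jog '[0.087,-0.006,0.005,0.044,0,0.087,0,0,0.05,0,0.087,0,0,0.05,0,0.087,0,0,0.025,0,0.087,0,0,0,0]' 
python3 dl.py '[.4805,-.351,.028]' -.35
python3 - <<'E'
from h import *
for c in("scene",):
    im=robot.camera(c)[200:340,320:500]; cv2.imwrite("pics/near.png",cv2.resize(im,None,fx=4,fy=4,interpolation=cv2.INTER_CUBIC))
E
```

```text
time: 5.92
position: [0.4796, -0.3492, 0.0738]
tool_rot: [0.819, 0.574, -0.0, -0.003]
ft_force: [0.0, 0.6, -0.3]
grip_width: 0.0866
grip_force: 0.0
t 5.925 p [ 0.4796 -0.3492  0.0738] hd -0.349 tilt [-0.004   0.0045] F [ 0.   0.6 -0.3] w 0.08663776513290078 0.0
tool shift now [-0.0015  0.0017  0.0458] roll units 0.006
```

View pics/near.png

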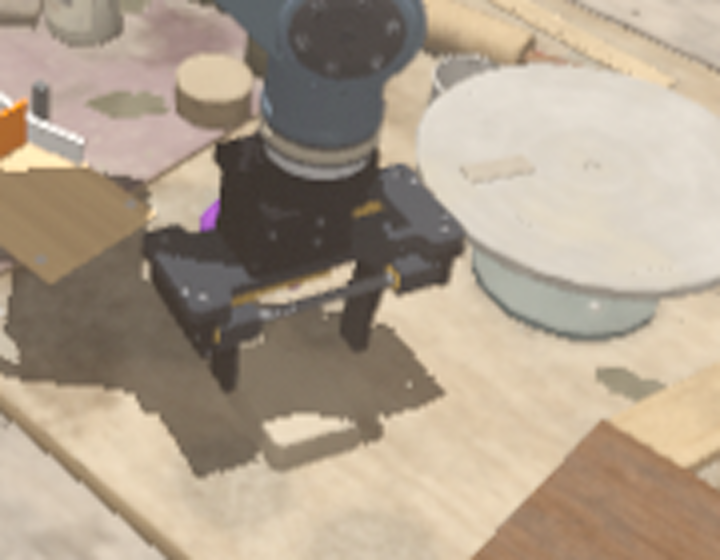

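The near view shows the fingers straddling the mould (left tip at px (230,390), mould's near corner at (270,468)), and the body clears the banding wheel. I'll descend and grip.

```bash
python3 -m jog '[0.087,-0.001,0.001,0.023,0,0.087,0,0,0.022,0,0.087,0,0,0,0,0.06,0,0,0,0,0.06,0,0,0,0,0.06,0,0,0,0,0.06,0,0,0,0]' 25
python3 dl.py '[.4805,-.351,.028]' -.35
```

```text
time: 6.85
position: [0.4814, -0.3536, 0.0315]
tool_rot: [0.82, 0.573, 0.0, 0.0]
ft_force: [-1.4, 0.3, 5.9]
grip_width: 0.0649
grip_force: 25.0
t 6.85 p [ 0.4814 -0.3536  0.0315] hd -0.3507 tilt [ 0.0005 -0.0006] F [-1.4  0.3  5.9] w 0.06494440847024761 24.966421835124493
tool shift now [ 0.0021 -0.0018  0.0035] roll units -0.004
```

```bash
python3 -m jog '[0.06,0,0,-0.03,0,0.06,0,0,-0.04,0,0.06,0,0,-0.03,0,0.06,0,0,0,0,0.06,0,0,0,0]' 
python3 dl.py '[.5003,-.1087,.12]' -.004
python3 - <<'E'
from h import *
for c in("scene","top"):
    im=robot.camera(c)
    for d in robot.outline_of(c,"mould"): print(c,d["conf"],np.round(d["extent"]),d["region"].sum())
    if c=="scene": cv2.imwrite("pics/lift.png",cv2.resize(im[180:320,310:490],None,fx=4,fy=4,interpolation=cv2.INTER_CUBIC))
E
```

```text
time: 7.48
position: [0.4805, -0.3525, 0.1292]
tool_rot: [0.82, 0.573, -0.0, -0.001]
ft_force: [0.2, 0.7, -2.9]
grip_width: 0.0649
grip_force: 25.0
t 7.475 p [ 0.4805 -0.3525  0.1292] hd -0.3507 tilt [-0.0018  0.0019] F [ 0.2  0.7 -2.9] w 0.06492476807538362 24.96064905077219
tool shift now [ 0.2358 -0.0651  0.0096] roll units -1.986
scene 0.62 [400. 279.  33.  26.] 601
scene 0.54 [398. 257.  12.   3.] 28
top 0.98 [435. 207.  27.  24.] 652
```

View pics/lift.png

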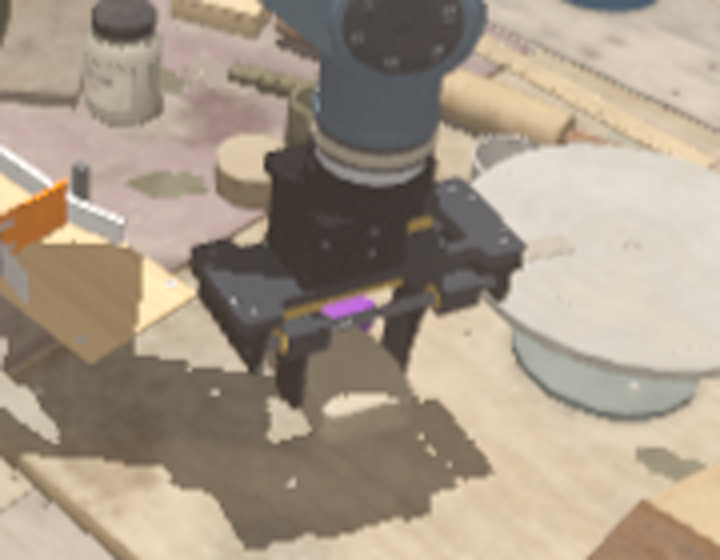

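```bash
python3 - <<'E'
from h import *
M=robot.get_obs()["position"]
for off in(-.005,0,.005):
    c,s=np.cos(-.35),np.sin(-.35); ctr=np.array([M[0]-s*off,M[1]+c*off,0])
    P=place(box(-.033,.033,-.043,.043,M[2]-.0315,M[2]-.0015),[ctr[0],ctr[1],-.35])
    print(off,np.round((proj("scene",P)-[309.5,179.5])*4).tolist())
E
```

```text
-0.005 [[330.0, 458.0], [335.0, 424.0], [265.0, 365.0], [268.0, 331.0], [424.0, 429.0], [430.0, 394.0], [354.0, 339.0], [358.0, 306.0]]
0 [[326.0, 453.0], [331.0, 418.0], [261.0, 360.0], [264.0, 326.0], [420.0, 423.0], [426.0, 389.0], [350.0, 335.0], [354.0, 301.0]]
0.005 [[322.0, 447.0], [326.0, 412.0], [258.0, 355.0], [261.0, 322.0], [416.0, 418.0], [421.0, 383.0], [346.0, 330.0], [351.0, 296.0]]
```

```bash
python3 -m jog '[0.06,0,0,0,-1,0.06,0,0,0,-0.98,0.06,0.04,0.003,0,0,0.06,0.04,0.003,0,0,0.06,0.04,0.003,0,0,0.06,0.04,0.003,0,0,0.06,0.04,0.003,0,0,0.06,0.04,0.003,0,0,0.06,0,0,0.03,0,0.06,0,0,0.03,0,0.06,0,0,0,0,0.06,0,0,0,0]' 
python3 dl.py '[.5003,-.1127,.0375]' -.004
python3 - <<'E'
from h import *
im=robot.camera("scene"); cv2.imwrite("pics/apr.png",cv2.resize(im[160:300,260:440],None,fx=4,fy=4,interpolation=cv2.INTER_CUBIC))
E
```

```text
time: 9.18
position: [0.5008, -0.1137, 0.0707]
tool_rot: [0.709, 0.705, 0.0, 0.0]
ft_force: [0.4, 0.9, -1.0]
grip_width: 0.0647
grip_force: 25.0
t 9.175 p [ 0.5008 -0.1137  0.0707] hd -0.0052 tilt [ 0.0002 -0.0001] F [ 0.4  0.9 -1. ] w 0.06474703332315558 24.96064569801092
tool shift now [ 0.001  -0.0005  0.0332] roll units -0.007
```

View pics/apr.png

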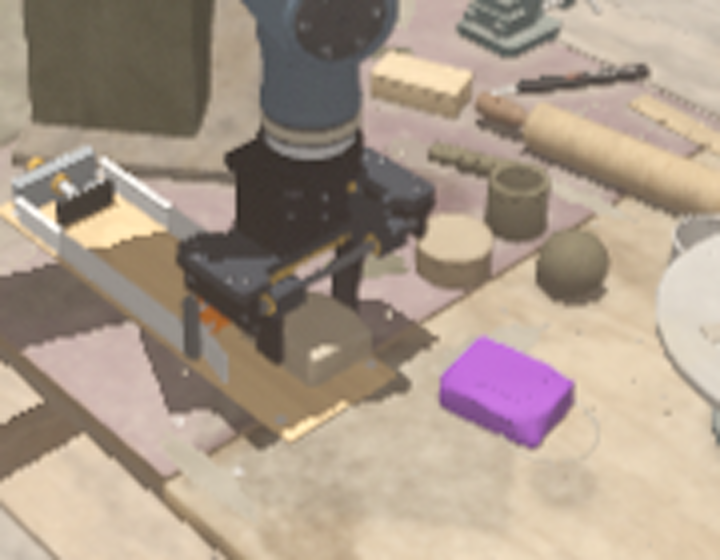

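The mould is held level over the apron (rear corner at px (315,380), board end at (290,435)). I'll lower it gently.

```bash
python3 -m jog '[0.06,0,0,0.015,0,0.06,0,0,0.013,0,0.06,0,0,0,0,0.06,0,0,0,0]'; python3 -m jog '[0.06,0,0,0.003,0,0.06,0,0,0.002,0,0.06,0,0,0,0]'
```

```text
time: 9.72
position: [0.5004, -0.1134, 0.0424]
tool_rot: [0.709, 0.705, -0.0, -0.0]
ft_force: [0.8, -0.5, -2.2]
grip_width: 0.065
grip_force: 25.0
time: 10.1
position: [0.5005, -0.1135, 0.0376]
tool_rot: [0.709, 0.705, 0.0, 0.0]
ft_force: [-0.2, 1.1, -2.3]
grip_width: 0.0648
grip_force: 25.0
```

```bash
python3 -m jog '[0.06,0,0,0.001,0,0.06,0,0,0,0]'; python3 -m jog '[0.06,0,0,0.001,0,0.06,0,0,0,0]'; python3 -m jog '[0.06,0,0,0.001,0,0.06,0,0,0,0]'
```

```text
time: 10.35
position: [0.5006, -0.1135, 0.0375]
tool_rot: [0.709, 0.705, 0.0, 0.0]
ft_force: [-0.8, 0.3, 5.0]
grip_width: 0.0651
grip_force: 25.0
time: 10.6
position: [0.5006, -0.1135, 0.0375]
tool_rot: [0.709, 0.705, 0.0, 0.0]
ft_force: [-2.8, -0.0, 13.4]
grip_width: 0.0652
grip_force: 25.0
time: 10.85
position: [0.5006, -0.1135, 0.0374]
tool_rot: [0.709, 0.705, 0.0, 0.001]
ft_force: [-4.0, 1.7, 21.2]
grip_width: 0.0648
grip_force: 25.0
```

```bash
python3 -m jog '[0.06,0,0,-0.0025,0,0.087,0,0,0,0,0.087,0,0,0,0,0.087,0,0,0,0,0.087,0,0,-0.02,0,0.087,0,0,-0.04,0,0.04,-0.04,0,0,0,0,-0.04,0,0,0,0,-0.03,0,0,0,0,0,0,0,0,0,0,0,0,0]'
python3 dl.py '[.5003,-.185,.0375]' -.004
python3 - <<'E'
from h import *
for c in("scene","top"):
    im=robot.camera(c)
    for d in robot.outline_of(c,"mould"):
        print(c,round(d["conf"],2),np.round(d["extent"]),d["region"].sum())
        np.save(f"/tmp/{c}_{int(d['extent'][0])}.npy",d["region"])
    u,v=(260,160) if c=="scene" else (280,170)
    cv2.imwrite(f"pics/set_{c}.png",cv2.resize(im[v:v+140,u:u+180],None,fx=4,fy=4,interpolation=cv2.INTER_CUBIC))
E
```

```text
time: 12.22
position: [0.4992, -0.2225, 0.0966]
tool_rot: [0.709, 0.705, -0.0, -0.001]
ft_force: [-0.1, 0.4, 0.1]
grip_width: 0.0451
grip_force: 0.0
t 12.225 p [ 0.4992 -0.2225  0.0966] hd -0.0053 tilt [-0.0016  0.0015] F [-0.1  0.4  0.1] w 0.04512048962738912 0.0
tool shift now [0.0374 0.001  0.0592] roll units -0.007
scene 0.9 [388. 258.  36.  29.] 601
scene 0.76 [336. 254.  31.  26.] 366
scene 0.71 [320. 232.  17.  18.] 189
scene 0.16 [225. 188.  40.  27.] 820
top 0.53 [385. 232.  13.  17.] 126
```

View pics/set_scene.png

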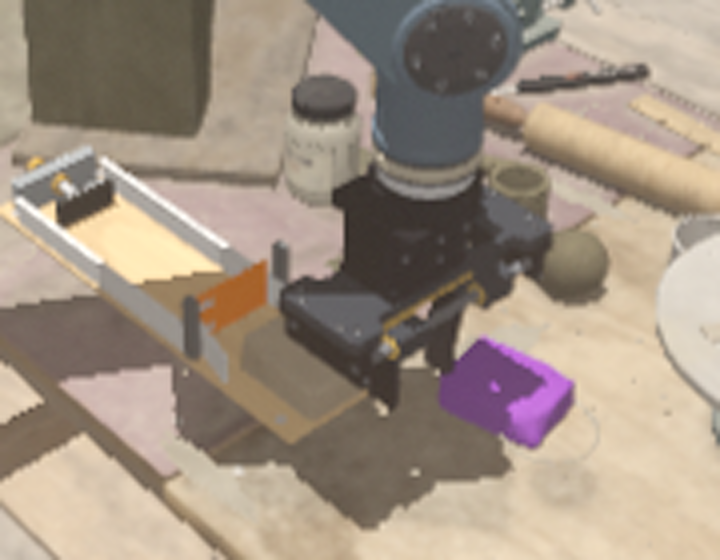

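The scene view shows the mould sitting on the apron ahead of the shut gate (px about (305,365)) and in line with the lane. I'll close the fingers behind it and go down.

```bash
python3 -m jog '[0,0.018,0.001,0,0,0,0.018,0,0,0,0,0,0,0.01,0,0,0,0,0.02,0,0,0,0,0.03,0,0,0,0,0,0,0,0,0,0,0]' 10
python3 dl.py '[.5003,-.150,.036]' -.004
```

```text
time: 13.3
position: [0.5013, -0.1875, 0.0372]
tool_rot: [0.709, 0.705, 0.0, 0.0]
ft_force: [0.2, -0.9, 0.1]
grip_width: 0.0003
grip_force: 0.0
t 13.3 p [ 0.5013 -0.1875  0.0372] hd -0.0049 tilt [ 0.0002 -0.0001] F [ 0.2 -0.9  0.1] w 0.0002984716326855693 0.0
tool shift now [ 0.0375 -0.0012  0.0012] roll units -0.005
```

```bash
python3 -m jog '[0,0.01,-0.001,0,0,0,0.01,0,0,0,0,0.01,0,0,0,0,0.01,0,0,0,0,0.01,0,0,0]'; python3 -m jog '[0,0.01,0,0,0,0,0.01,0,0,0,0,0.01,0,0,0]'; python3 -m jog '[0,0.01,0,0,0,0,0.01,0,0,0,0,0.01,0,0,0]';python3 -m jog '[0,0.01,0,0,0,0,0.01,0,0,0]'
```

```text
time: 13.92
position: [0.5008, -0.137, 0.0373]
tool_rot: [0.709, 0.705, 0.0, 0.001]
ft_force: [0.2, -1.6, 1.7]
grip_width: 0.0002
grip_force: 1.1
time: 14.3
position: [0.5015, -0.1076, 0.0372]
tool_rot: [0.709, 0.705, 0.0, 0.001]
ft_force: [1.2, -4.1, 0.7]
grip_width: 0.0007
grip_force: 2.1
time: 14.68
position: [0.5005, -0.0767, 0.0371]
tool_rot: [0.709, 0.705, -0.0, -0.0]
ft_force: [0.4, -3.6, 2.7]
grip_width: 0.0006
grip_force: 1.8
time: 14.92
position: [0.5006, -0.0567, 0.0371]
tool_rot: [0.709, 0.705, -0.0, -0.0]
ft_force: [0.1, -2.6, 3.2]
grip_width: 0.0004
grip_force: 1.7
```

```bash
python3 -m jog '[0,0.01,0,0,0,0,0.01,0,0,0,0,0.01,0,0,0,0,0.01,0,0,0]'; python3 -m jog '[0,0.01,0,0,0,0,0.01,0,0,0]'; python3 -m jog '[0,0.01,0,0,0,0,0.01,0,0,0]';python3 -m jog '[0,0.005,0,0,0,0,0.005,0,0,0]'
```

```text
time: 15.42
position: [0.5009, -0.0167, 0.037]
tool_rot: [0.709, 0.705, -0.0, -0.0]
ft_force: [1.1, -3.2, 2.2]
grip_width: 0.0007
grip_force: 1.4
time: 15.68
position: [0.5011, 0.0033, 0.037]
tool_rot: [0.709, 0.705, -0.0, -0.0]
ft_force: [0.5, -2.9, 0.9]
grip_width: 0.0006
grip_force: 1.3
time: 15.92
position: [0.5012, 0.0232, 0.037]
tool_rot: [0.709, 0.705, 0.0, 0.0]
ft_force: [1.4, -2.5, 1.6]
grip_width: 0.0002
grip_force: 1.2
time: 16.18
position: [0.501, 0.0329, 0.037]
tool_rot: [0.709, 0.705, -0.0, -0.0]
ft_force: [0.5, -2.1, 0.9]
grip_width: 0.0009
grip_force: 1.1
```

```bash
python3 - <<'E'
from h import *
for c in("top","scene"):
    im=robot.camera(c); cv2.imwrite(f"pics/p_{c}.png",im)
u,v=250,150
cv2.imwrite("pics/mid.png",cv2.resize(im[v:v+140,u:u+180],None,fx=4,fy=4,interpolation=cv2.INTER_CUBIC))
E
```

```text
(no output)
```

View pics/mid.png

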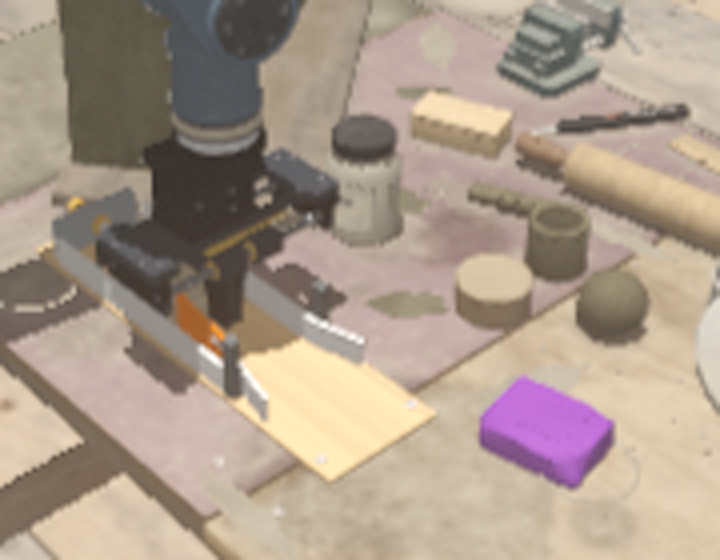

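The gate is held open and the mould is moving down the lane (fingers at px (225,300)). The gripper body is coming near the jar at (368,190), so I'll check that clearance numerically.

```bash
python3 - <<'E'
from h import *
from scipy.optimize import minimize
# jar fit: cylinder silhouette hull vs first-picture extents
th=np.linspace(0,6.28,40)
C=np.vstack([np.c_[.034*np.cos(th),.034*np.sin(th),0*th+z] for z in(0,.104)])
E={"scene":[340,192,18,33],"top":[335,169,24,31]}
def f(p,cs=("scene","top")):
    e=0
    for c in cs:
        q=proj(c,C+[p[0],p[1],0]);lo,hi=q.min(0),q.max(0);w=E[c]
        e+=((lo-[w[0]-w[2]/2,w[1]-w[3]/2])**2).sum()+((hi-[w[0]+w[2]/2,w[1]+w[3]/2])**2).sum()
    return e
for cs in(("scene",),("top",),("scene","top")):
    r=minimize(f,[.65,.05],args=(cs,),method="Nelder-Mead");print(cs,r.x,r.fun)
E
```

```text
('scene',) [0.69848734 0.07955218] 2.531690167261079
('top',) [0.68790092 0.06612379] 0.10138365960941269
('scene', 'top') [0.68950504 0.06874114] 14.371864029106831
```

The jar is 58 mm clear of the body. I'll feel for the pad.

```bash
for i in 1; do python3 -m jog '[0,0.004,0,0,0,0,0.004,0,0,0]'; done; python3 -m jog '[0,0.003,0,0,0,0,0.002,0,0,0]'; python3 -m jog '[0,0.002,0,0,0,0,0.002,0,0,0]'
```

```text
time: 16.52
position: [0.5011, 0.0407, 0.0369]
tool_rot: [0.709, 0.705, -0.0, -0.0]
ft_force: [0.7, -1.4, -0.4]
grip_width: 0.0005
grip_force: 0.7
time: 16.77
position: [0.5012, 0.0457, 0.037]
tool_rot: [0.709, 0.705, -0.0, -0.0]
ft_force: [0.0, -0.8, -1.0]
grip_width: 0.0004
grip_force: 0.7
time: 17.02
position: [0.5013, 0.0496, 0.037]
tool_rot: [0.709, 0.705, -0.0, -0.0]
ft_force: [0.4, -0.4, -0.7]
grip_width: 0.0004
grip_force: 0.7
```

```bash
python3 -m jog '[0,0.002,0,0,0,0,0.002,0,0,0]'; python3 -m jog '[0,0.002,0,0,0,0,0.002,0,0,0]'; python3 -m jog '[0,0.002,0,0,0,0,0.002,0,0,0]'
```

```text
time: 17.27
position: [0.5013, 0.0537, 0.037]
tool_rot: [0.709, 0.705, 0.0, 0.0]
ft_force: [0.6, -0.3, -0.5]
grip_width: 0.0001
grip_force: 0.7
time: 17.52
position: [0.5012, 0.0577, 0.037]
tool_rot: [0.709, 0.705, -0.0, -0.0]
ft_force: [-0.2, -1.2, -0.6]
grip_width: 0.0004
grip_force: 0.6
time: 17.77
position: [0.5012, 0.0617, 0.0371]
tool_rot: [0.709, 0.705, -0.0, -0.0]
ft_force: [-0.4, -0.7, -0.6]
grip_width: 0.0005
grip_force: 0.6
```

```bash
python3 -m jog '[0,0.002,0,0,0,0,0.002,0,0,0]'; python3 -m jog '[0,0.002,0,0,0,0,0.002,0,0,0]'; python3 -m jog '[0,0.002,0,0,0,0,0.002,0,0,0]'
```

```text
time: 18.02
position: [0.5013, 0.0657, 0.037]
tool_rot: [0.709, 0.705, -0.0, -0.0]
ft_force: [0.2, -0.4, -1.5]
grip_width: 0.0003
grip_force: 0.6
time: 18.27
position: [0.5015, 0.0692, 0.0371]
tool_rot: [0.709, 0.706, -0.0, 0.0]
ft_force: [-1.2, -5.1, -0.9]
grip_width: 0.0003
grip_force: 2.8
time: 18.52
position: [0.5018, 0.0721, 0.0371]
tool_rot: [0.708, 0.706, -0.001, 0.001]
ft_force: [-0.6, -12.4, -0.7]
grip_width: 0.0003
grip_force: 6.0
```

```bash
python3 -m jog '[0,0,0,0,0,0,0,0,0,0]'; python3 -m jog '[0,0,0,0,0,0,0,0,0,0]'
```

```text
time: 18.77
position: [0.5018, 0.072, 0.0371]
tool_rot: [0.708, 0.706, -0.001, 0.001]
ft_force: [-0.3, -10.0, 0.7]
grip_width: 0.0004
grip_force: 5.0
time: 19.02
position: [0.5018, 0.072, 0.0371]
tool_rot: [0.708, 0.706, -0.001, 0.001]
ft_force: [-0.3, -9.7, -1.5]
grip_width: 0.0004
grip_force: 4.9
```

Steady at about 10 N on the pad. I'll ease back slowly, then lift straight up.

```bash
python3 -m jog '[0,-0.002,0,0,0,0,-0.002,0,0,0,0,-0.002,0,0,0,0,-0.002,0,0,0]'; python3 -m jog '[0,-0.002,0,0,0,0,-0.002,0,0,0,0,0,0,0,0]';python3 -m jog '[0,0,0,-0.01,0,0,0,0,-0.02,0]'; python3 -m jog '[0,0,0,-0.04,0,0,0,0,-0.05,0,0,0,0,-0.05,0,0,0,0,-0.03,0,0,0,0,0,0,0,0,0,0,0]'
```

```text
time: 19.52
position: [0.5013, 0.0659, 0.037]
tool_rot: [0.709, 0.705, 0.0, -0.0]
ft_force: [0.5, -0.5, -0.6]
grip_width: 0.0006
grip_force: 0.0
time: 19.9
position: [0.5014, 0.0615, 0.0371]
tool_rot: [0.709, 0.705, 0.0, -0.0]
ft_force: [0.1, 0.5, 0.8]
grip_width: 0.0005
grip_force: 0.0
time: 20.15
position: [0.5008, 0.0617, 0.0673]
tool_rot: [0.709, 0.705, -0.001, -0.001]
ft_force: [-0.4, -0.3, 0.5]
grip_width: 0.0008
grip_force: 0.0
time: 20.9
position: [0.5005, 0.0617, 0.2366]
tool_rot: [0.709, 0.705, -0.0, -0.0]
ft_force: [-0.8, 0.2, 0.2]
grip_width: 0.0007
grip_force: 0.0
```

```bash
python3 -m jog '[0,-0.05,0,0,0,0,-0.05,0,0,0,0,-0.05,0,0,0,0,-0.05,0,0,0,0,-0.05,0,0,0,0,-0.05,0,0,0,0,-0.04,0,0,0,0,0,0,0,0,0,0,0,0,0]'
python3 - <<'E'
from h import *
a=robot.camera("scene")[170:290,245:425]; b=robot.camera("top")[190:280,260:440]
cv2.imwrite("pics/fin.png",np.vstack([cv2.resize(x,None,fx=2.8,fy=2.8,interpolation=cv2.INTER_CUBIC) for x in(a,b)]))
E
```

```text
time: 22.02
position: [0.4986, -0.2774, 0.2353]
tool_rot: [0.709, 0.705, 0.0, -0.002]
ft_force: [0.3, 0.6, -0.2]
grip_width: 0.0004
grip_force: 0.0
```

View pics/fin.png

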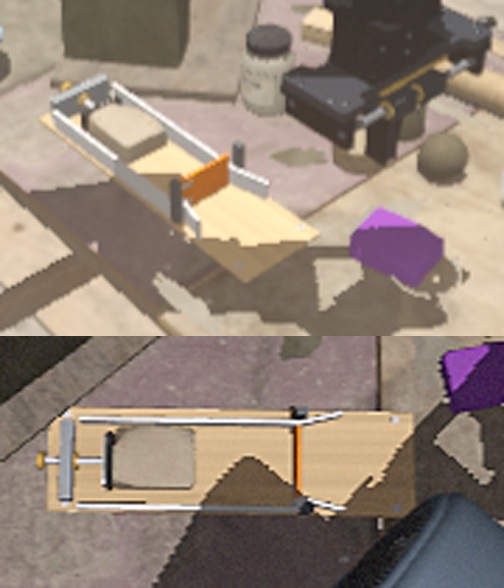

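The mould (top view about px (153,458)) lies straight against the pad at (108,458). The orange gate is shut and nothing else has moved, so I'll hand in.

```bash
python3 -c "
from rig import robot
print(robot.hand_in())"
```

```text
the job is handed in; nothing more can be done
None
```

The job is handed in at about 22 s of the 64 s allowed: the mould was pushed through the gate to about 10 N on the pad and left resting against it, the gate fell shut behind it, and in the last pictures the arm was clear and nothing else looked disturbed.

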